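# Roll the dish holder's wheel to the gauge mark

## Robot

A 7-joint arm with a two-finger parallel gripper is mounted at the origin on the work surface. World frame = base frame: x ahead of the robot, y to its left, z up, the work surface at z = 0. Lengths are in m, angles in rad, forces in N, time in s.
With the tool pointing down it reaches from about 0.4 to 0.85 m from the base axis. Payload 4.5 kg.
Tool frame: the origin (TCP) lies at the very end of the fingers, on their centre line; the grasp point (between the pads) lies 19 mm behind it; z points along the fingers, y is the line along which they close (so a half turn about z gives the same grasp; the last joint's range is limited). The gripper opens to 88 mm and grips with 3 to 60 N. Pads are 18 mm wide; open, the fingers measure 123 mm over their backs; the gripper's body (75 mm by 187 mm) begins 45 mm behind the grasp point.
Start: joints at [-1.222, 0.689, -0.195, 1.565, 0.157, 0.902, -0.215], TCP at [0.193, 0.594, 0.207] pointing down, gripper open.
Joint ranges: [-3.01, 3.01], [-0.46, 2.08], [-1.47, 1.51], [0.13, 2.56], [-1, 4.14], [0.04, 2.09], [-2.66, 2.66]. Speed limits (rad/s): [2.57, 2.57, 3.14, 3.14, 3.14, 3.14, 3.14].

## Interface

Orientations are given as a unit quaternion [x, y, z, w].
In Python, from plant import r, eyes, nets gives the robot as it stands.
- The arm moves only by the shell command python3 -m pendant 'ROWS' [FORCE]. ROWS is JSON, a list of rows, each an object of numbers: "claw": the opening, from 0 (shut) to 1 (fully open); "dx", "dy", "dz": the shift along the world's x, y, z in mm; "twist": the turn about the world's z in rad. In form: [{"claw": .., "dx": .., "dy": .., "dz": .., "twist": ..}, ...]. A call has 1 to 8 rows; each row is the pose to reach, as a shift and turn from the pose commanded when the call began; what a row does not reach only later rows make up. A row lasts 1/10 s, in which the tool goes at most 50 mm and 8.59 degrees, less where a joint would pass 70% of its speed; a pose out of reach is approached as far as the arm can. A call with a gripper value outside its range is refused whole. The fingers move at their own pace and stop on an object; FORCE is the grip in N (left out, the last holds). Time passes only in rows, so rows that repeat a pose let the fingers close. It gives the time, the measured TCP pose, the force, the opening and the grip force at its end, in the units of the state.
- r.get_state(): the state, without advancing time (a new reading comes with each control period).
- eyes.snapshot(name): name is "scene" or "top"; returns (picture, depth): 420x560x3 uint8, blue, green, red; 420x560 float32, m along the optical axis (not along the pixel's ray), 0 where there is no reading.
- eyes.camera_info(name): a dict with "K" (3x3 intrinsics, pixels), "D" ([k1, k2, p1, p2, k3] as OpenCV has them; the pictures are not rectified), "world_to_cam" (4x4, takes a point from world to camera coordinates). Camera axes: x right, y down, z forward; pixel columns grow to the right and rows downward; lengths in m; the calibration is good to about 2 mm. A picture is of the moment at which its call begins. camera_info takes no time and is no camera call.
- r.finish_job(): hands the job in; it is judged then, once.
Trained networks look in the newest picture that a camera, given by its name, has taken for a name from the list of things; names that differ only in an ending like _2 or _b are one class to them, and where a whole thing is asked for, a point or a joint stands for the part that bears it (a point fixed in the world has none). Each returns a list of dicts, best first, with "confidence" (0 to 1); they miss things now and then, are a little off and sometimes report something else, mostly with a low value. They report only what shows in the picture. A call takes as long as a camera call.
- nets.spot_in(camera, query): "box" ([left, top, width, height] as shares, 0 to 1, of the picture: columns of its width, rows of its height, round what is visible of it).
- nets.place_of(camera, query): "position" ([column, row] as shares, 0 to 1, of the picture: columns of its width, rows of its height: a listed point, or the origin of a listed thing).
The state is a dict: "clock": time; "q": joint angles; "qd": joint speeds; "joint_torque": joint torques, N m; "tool_pos": TCP position; "eef_rot": TCP orientation; "contact_force": force on the tool from outside, world axes, zero at the start; "moment": the same for the moment, N m; "opening": opening from 0.0 (shut) to 1.0 (fully open); "finger_force": force on a finger pad.
Only numpy, scipy, OpenCV 4.12 (cv2) and the standard library are available. Lean on these libraries where they do the work, as an engineer would, in place of code of your own. Each camera call takes 0.05 s, during which the arm holds its last target. There are 200 camera calls.

## Task

Close the dish holder to its gauge mark: roll the knurled wheel forward under a fingertip, in as many strokes as it takes, until the red pointer of the blue sliding jaw stands on the green mark, then take the hand away. Press only gently and touch only the wheel, never push the jaw itself; do not let the jaw run past the mark into the dish, and leave the dish, bottle, mouse and objective where they are.

Things in the scene. Friction and masses are not known exactly. Their poses are not given: they have to be found in the camera images.
- holder: Dish holder, fixed: black base plate x -93 to 137, y -42 to 138 mm in its own frame, 12 mm thick. Origin on the bench straight under the wheel's middle; x = 'forward', the way the jaw closes and the wheel's top must be rolled; y = along the wheel's axle towards jaw, dish and scale; z up. An aluminium stop stands beyond the dish.
- wheel: Upright knurled steel wheel with 4 orange ribs, 60 mm diameter, 22 mm wide, axle along holder y. Origin at its centre, 45 mm above the bench; frame turns with it. Friction 0.05 N m (2 N at the rim); stays where left. Rolling its top forward drives the jaw forward, 0.4 mm per mm of rim (12 mm/rad); back opens it. A fingertip pressing 5 to 15 N turns it without slip; over 40 N is too hard.
- wheel_top (a point): Topmost point of the wheel, fixed to the holder (does not turn), 75 mm above the bench; axes as the holder's. The wheel runs between two aluminium cheeks, 50 mm long (x), outsides 20.5 mm either side of its middle, tops 58 mm above the bench: the uppermost 17 mm of the wheel stand clear.
- jaw: Blue sliding jaw with black rubber face, 33 x 62 mm, 34 mm high, sliding along holder x, driven by the wheel; not to be touched. Its block lies at holder y 44 to 106 mm, from 0 (front face) to -33 mm in x from this origin. Origin on the bench at holder y 0, 5 mm ahead of the axle when fully open. Axes as the holder's.
- pointer (a point): Red pointer bar of the jaw, 3 mm wide (x), 26 mm long (y), continued as a red line over the jaw's top, lying across the white scale strip at the holder's +y edge, 28 mm above the bench. The point is on its centre line; axes as the holder's. At the start it stands 18 to 50 mm behind the mark (towards holder -x).
- mark (a point): Green gauge mark, a band 6 mm wide (x) across the white scale strip, with a green tab beyond its edge, 34 mm long (y) in all, 27 mm above the bench. The point is the band's middle on the strip; axes as the holder's. It stays put. The pointer's centre line must stop within the band (3 mm either side of its middle). With the pointer at the middle, the jaw is still 5 mm or more from the dish.
- dish: Round covered glass dish, 62 mm diameter, 16 mm high, loose on the base plate between jaw and stop. Origin at the centre of its underside. Leave alone.
- bottle: Amber bottle with blue cap, 52 mm diameter, 105 mm high, loose on the bench beside the wheel. Origin at the centre of its underside. Leave alone.
- mouse: Black computer mouse, 100 x 58 x 31 mm, loose on the bench. Origin at the centre of its underside. Leave alone.
- objective: Steel microscope objective with a yellow ring, 32 mm diameter, 52 mm high, standing loose on the bench. Origin at the centre of its underside. Leave alone.

How it is judged:
On the way:
1. a fingertip presses on the wheel (contact force between the fingers and wheel above 0.5 N), for 0.1 s.
At the end, for the whole second after the job is handed in: The middle of the red pointer is within 3 mm of the middle of the green mark along the scale, the wheel is at rest, and dish, bottle, mouse and objective are each within 10 mm of where they began (x of pointer in the frame of mark between -0.003 and 0.003 m and angular speed of wheel below 0.05 rad/s and distance of each of bottle, mouse, objective, dish from where it was at the start of the episode below 0.01 m); the robot touches nothing.
It fails at once if the sliding jaw itself is pushed by the robot instead of being driven by the wheel (contact force between any of the fingers, the arm and jaw above 1 N).
It fails at once if the sliding jaw is run into the dish (contact force between jaw and dish above 0.5 N).
It fails at once if the dish, bottle, mouse or objective is shifted by more than 10 mm or lifted (distance of any of bottle, mouse, objective, dish from where it was at the start of the episode above 0.01 m).
It fails at once if the wheel is pressed with more than 40 N (contact force between the fingers and wheel above 40 N).
It also fails if it takes over 58 s, if anything falls off the work surface, if the arm or the gripper's body presses on something with over 40 N, if the wrist force passes 120 N, or if a joint passes its speed limit or range.

## Working session

There is one attempt and no reset: what is moved stays moved. The work goes in short steps, Python scripts to look and compute and a shell command to move; the robot and the scene stay as the last step left them, time stands still between calls to the robot, and variables do not carry over. Pictures are saved under pics/ and viewed, at most 10 in all, crops included, and the job is handed in when it is done.

```bash
mkdir -p pics; cat > h.py <<'E'
import numpy as np, cv2
from plant import r, eyes, nets
def ray(cam,uv):
    c=eyes.camera_info(cam);K=np.array(c["K"],float);D=np.array(c["D"],float);T=np.array(c["world_to_cam"],float)
    p=cv2.undistortPoints(np.array([[uv]],float),K,D)[0,0]
    R=T[:3,:3];o=-R.T@T[:3,3];return o,R.T@np.array([p[0],p[1],1.])
def at_z(cam,uv,z):
    o,d=ray(cam,uv);return o+d*(z-o[2])/d[2]
def proj(cam,P):
    c=eyes.camera_info(cam);T=np.array(c["world_to_cam"],float)
    q=cv2.projectPoints(np.array(P,float).reshape(-1,1,3),cv2.Rodrigues(T[:3,:3])[0],T[:3,3],np.array(c["K"],float),np.array(c["D"],float))[0]
    return q[:,0]
def find(cam,n,z,k=2):
    for d in nets.place_of(cam,n)[:k]:
        uv=np.array(d["position"])*[560,420];print(cam,n,round(d["confidence"],2),uv.round(1),(at_z(cam,uv,z)*1000).round(1))
E
python3 - <<'E'
from h import *
s=r.get_state();print(s["clock"],s["tool_pos"],s["eef_rot"],s["contact_force"],s["opening"])
for c in("scene","top"):
    im,d=eyes.snapshot(c);cv2.imwrite(f"pics/{c}0.png",im);np.save(f"{c}0.npy",d)
    T=np.array(eyes.camera_info(c)["world_to_cam"]);print(c,(-T[:3,:3].T@T[:3,3]).round(3),T[2,:3].round(2))
    for n,z in(("wheel_top",.075),("holder",0),("wheel",.045),("pointer",.028),("mark",.027),("dish",.012),("bottle",0),("mouse",0),("objective",0)):find(c,n,z,1)
E
```

```text
0.0 [0.19337427 0.59362613 0.20582475] [ 1.56699929e-01  9.87645857e-01 -8.88543022e-04 -6.18037338e-05] [ 0.71359664 -1.64642618  0.35679395] 0.9981738089873453
scene [1.229 0.103 0.553] [-0.8  -0.09 -0.59]
scene wheel_top 0.65 [287.3 189.7] [498.5  39.2  75. ]
scene holder 0.93 [288.7 215.1] [488.2  41.6   0. ]
scene wheel 0.79 [290.5 201.4] [498.4  46.3  45. ]
scene pointer 0.66 [338.1 196.7] [445.6 151.1  28. ]
scene mark 0.64 [337.5 197.3] [446.8 149.8  27. ]
scene dish 0.88 [330.  231.9] [555.3 134.   12. ]
scene bottle 0.76 [235.3 228.2] [546.1 -70.    0. ]
scene mouse 0.61 [231.9 269. ] [671.4 -52.7   0. ]
scene objective 0.86 [367.5 211.7] [459.3 219.5   0. ]
top [0.488 0.041 0.919] [ 0.15 -0.01 -0.99]
top wheel_top 0.69 [272.  263.9] [503.   38.6  75. ]
top holder 0.78 [272.5 265.6] [500.4  37.1   0. ]
top wheel 0.78 [273.7 267.3] [496.2  34.6  45. ]
top pointer 0.59 [220.9 289.6] [443.  151.7  28. ]
top mark 0.72 [228.4 241.7] [551.4 139.4  27. ]
top dish 0.98 [227.6 239.6] [557.3 143.2  12. ]
top bottle 0.78 [316. 250.] [539.5 -64.3   0. ]
top mouse 0.81 [313.7 196.8] [666.7 -57.3   0. ]
top objective 0.67 [194.7 281.5] [458.3 217.1   0. ]
```

View pics/scene0.png

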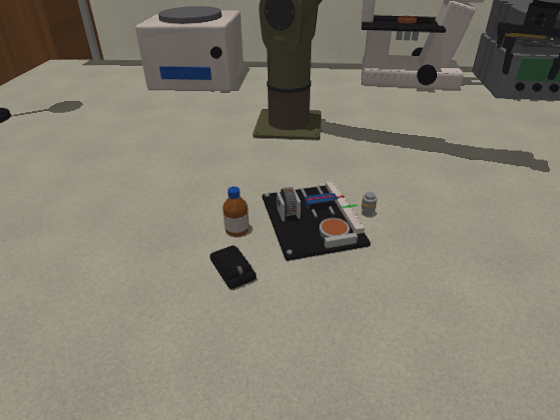

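View pics/top0.png

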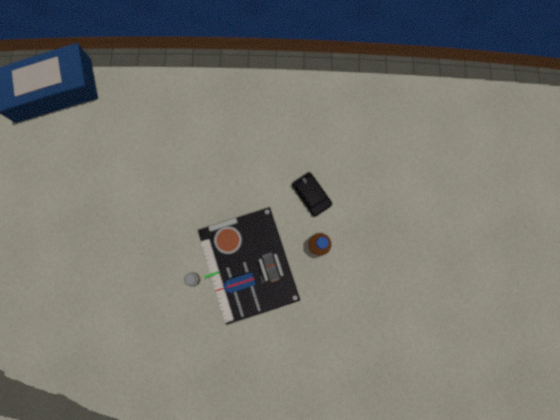

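The pictures show the holder, with the wheel at about (271,267) in top, the red pointer at about (220,290) and the green mark at about (212,275). Forward runs up and slightly left in the top view. Next I'll measure by colour on an enlarged crop.

```bash
cat >> h.py <<'E'
def masks(im):
    h=cv2.cvtColor(im,cv2.COLOR_BGR2HSV);H,S,V=[h[...,i].astype(int) for i in range(3)]
    b,g,rr=[im[...,i].astype(int) for i in range(3)]
    green=(H>45)&(H<75)&(S>110)&(V>60)
    red=((H<6)|(H>168))&(S>110)&(V>60)
    return green,red,np.clip(g-np.maximum(rr,b),0,None)
def blobs(m,box):
    x0,y0,x1,y1=box;mm=np.zeros(m.shape,np.uint8);mm[y0:y1,x0:x1]=m[y0:y1,x0:x1]
    n,l,st,c=cv2.connectedComponentsWithStats(mm,connectivity=8)
    return [(st[i].tolist(),c[i].round(1).tolist()) for i in range(1,n) if st[i,4]>=3]
E
python3 - <<'E'
from h import *
for c,b in(("scene",(255,170,390,260)),("top",(180,200,310,330))):
    im=cv2.imread(f"pics/{c}0.png");g,rd,_=masks(im)
    print(c,"green",blobs(g,b),"red",blobs(rd,b))
    x0,y0,x1,y1=b;cr=cv2.resize(im[y0:y1,x0:x1],None,fx=4.4,fy=4.4,interpolation=cv2.INTER_CUBIC);cv2.imwrite(f"pics/{c}crop.png",cr)
    # plate dark mask -> rectangle
    if c=="top":
        v=im.max(2);m=np.zeros(v.shape,np.uint8);m[200:330,190:302]=(v[200:330,190:302]<50)
        P=np.argwhere(m)[:,::-1].astype(np.float32);print(cv2.minAreaRect(P),len(P),cv2.boxPoints(cv2.minAreaRect(P)))
    d=np.load(c+"0.npy")
    print(np.median(d[260:270,270:274]) if c=="top" else 0)
E
```

```text
scene green [([342, 204, 15, 4, 23], [349.0, 205.7])] red [([306, 196, 26, 4, 26], [318.5, 197.5]), ([338, 196, 7, 2, 8], [340.6, 196.1])]
0
top green [([205, 272, 14, 6, 26], [210.9, 274.4])] red [([228, 278, 27, 9, 38], [240.5, 282.3])]
((248.625732421875, 265.0099792480469), (97.44673919677734, 74.47701263427734), 71.91654968261719) 4284 [[198.10278 230.25218]
 [268.90106 207.13438]
 [299.14868 299.76776]
 [228.3504  322.88556]]
0.8365948
```

View pics/topcrop.png

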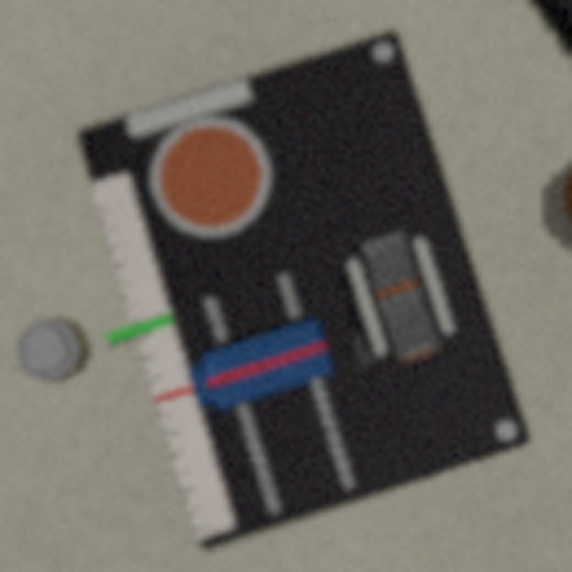

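View pics/scenecrop.png

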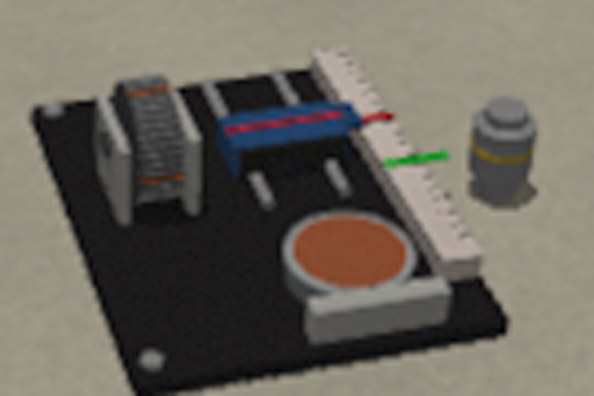

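The top crop shows the red pointer bar at about (218,290) full-frame and the green mark at about (211,275). The scene crop agrees: pointer near (340,196), mark near (349,206), and the wheel is free from above. Now the holder pose and the gap.

```bash
cat >> h.py <<'E'
def wcent(w,box):
    x0,y0,x1,y1=box;s=w[y0:y1,x0:x1].astype(float);yy,xx=np.mgrid[y0:y1,x0:x1]
    return np.array([(s*xx).sum(),(s*yy).sum()])/s.sum() if s.sum()>0 else None
E
python3 - <<'E'
from h import *
im=cv2.imread("pics/top0.png")
C=np.array([[198.1,230.25],[268.9,207.13],[299.15,299.77],[228.35,322.89]])
W=np.array([at_z("top",c,.012)[:2] for c in C])*1000;print(W.round(1))
e=[W[0]-W[3],W[1]-W[2],W[0]-W[1],W[3]-W[2]]
print([ (np.hypot(*v).round(1),np.degrees(np.arctan2(v[1],v[0])).round(2)) for v in e])
# model corners: [137,138],[137,-42],[-93,-42],[-93,138]
M=np.array([[137,138],[137,-42],[-93,-42],[-93,138]],float)
a=W-W.mean(0);b=M-M.mean(0)
th=np.arctan2((b[:,0]*a[:,1]-b[:,1]*a[:,0]).sum(),(a*b).sum());R=np.array([[np.cos(th),-np.sin(th)],[np.sin(th),np.cos(th)]])
t=W.mean(0)-R@M.mean(0);print("yaw",th,np.degrees(th),"origin",t.round(1))
np.savez("pose.npz",th=th,t=t)
def hol(c,uv,z):return R.T@(at_z(c,uv,z)[:2]*1000-t)
for c,gb,rb in(("top",(203,270,220,281),(214,285,225,294)),("scene",(341,202,358,210),(337,193,347,200))):
    im=cv2.imread(f"pics/{c}0.png").astype(int)
    g=np.clip(im[...,1]-np.maximum(im[...,0],im[...,2])-10,0,None);rr=np.clip(im[...,2]-np.maximum(im[...,0],im[...,1])-25,0,None)
    G=wcent(g,gb);P=wcent(rr,rb);print(c,G,P,hol(c,G,.027),hol(c,P,.028))
print(hol("top",[240.5,282.3],.046),hol("top",[240.5,282.3],.034))
for c,uv in(("top",(272,263.9)),("scene",(287.3,189.7))):print(hol(c,uv,.075))
for n,uv in(("wheel_top",(0,0,75)),("jawtip",(0,0,0))):
    print(n,proj("top",[[*( (R@np.array(uv[:2])+t)/1000),uv[2]/1000]]))
E
```

```text
[[577.1 213.1]
 [636.6  49.4]
 [424.1 -25.9]
 [367.9 133.8]]
[(np.float64(223.8), np.float64(20.78)), (np.float64(225.4), np.float64(19.51)), (np.float64(174.2), np.float64(109.94)), (np.float64(169.3), np.float64(109.39))]
yaw 0.3484503898418651 19.964736707627083 origin [497.1  40. ]
top [211.02570379 274.30640555] [219.23076923 289.08131868] [ 26.90778283 134.63914435] [-10.41593669 126.75986285]
scene [349.3724535  205.64171833] [340.54205607 196.03871829] [ 27.84784641 134.10984562] [-11.52552064 128.30963471]
[-10.95813343  75.17564784] [-10.99557783  76.15116851]
[ 5.04551591 -3.30656539]
[ 1.02986987 -1.11728055]
wheel_top [[271.27854838 266.63280027]]
jawtip [[271.22397585 266.98337097]]
```

```bash
python3 -m pendant '[{"claw":0,"dx":22,"dy":-44,"dz":0,"twist":-0.12},{"claw":0,"dx":44,"dy":-86,"dz":0,"twist":-0.24},{"claw":0,"dx":66,"dy":-128,"dz":0,"twist":-0.36},{"claw":0,"dx":88,"dy":-170,"dz":0,"twist":-0.48},{"claw":0,"dx":110,"dy":-212,"dz":0,"twist":-0.6},{"claw":0,"dx":132,"dy":-254,"dz":0,"twist":-0.72},{"claw":0,"dx":154,"dy":-296,"dz":0,"twist":-0.84},{"claw":0,"dx":176,"dy":-338,"dz":0,"twist":-0.907}]' 10
```

```text
clock: 1.8
tool_pos: [0.3703, 0.2549, 0.207]
eef_rot: [0.575, 0.818, 0.001, 0.0]
contact_force: [1.3, 0.2, -0.5]
opening: 0.299
finger_force: 0.0
```

```bash
python3 -m pendant '[{"claw":0,"dx":21,"dy":-42,"dz":0,"twist":0},{"claw":0,"dx":42,"dy":-84,"dz":0,"twist":0},{"claw":0,"dx":63,"dy":-126,"dz":0,"twist":0},{"claw":0,"dx":84,"dy":-168,"dz":0,"twist":0},{"claw":0,"dx":105,"dy":-208,"dz":0,"twist":0},{"claw":0,"dx":114,"dy":-220,"dz":-30,"twist":0},{"claw":0,"dx":114,"dy":-220,"dz":-70,"twist":0},{"claw":0,"dx":114,"dy":-220,"dz":-102,"twist":0}]'
python3 -m pendant '[{"claw":0,"dx":0,"dy":0,"dz":-10,"twist":0},{"claw":0,"dx":0,"dy":0,"dz":-15,"twist":0},{"claw":0,"dx":0,"dy":0,"dz":-15,"twist":0}]'
python3 - <<'E'
from h import *
for c,b in(("scene",(225,100,365,240)),("top",(200,190,340,330))):
    im,d=eyes.snapshot(c);x0,y0,x1,y1=b
    cv2.imwrite(f"pics/{c}1.png",cv2.resize(im[y0:y1,x0:x1],None,fx=4,fy=4,interpolation=cv2.INTER_CUBIC))
E
```

```text
clock: 2.6
tool_pos: [0.4841, 0.0355, 0.1034]
eef_rot: [0.574, 0.819, 0.0, 0.0]
contact_force: [-0.1, -0.6, -0.0]
opening: 0.005
finger_force: 0.0
clock: 2.9
tool_pos: [0.484, 0.0366, 0.0901]
eef_rot: [0.573, 0.819, 0.0, 0.0]
contact_force: [-0.5, 0.8, 0.6]
opening: -0.0
finger_force: 0.0
```

View pics/scene1.png

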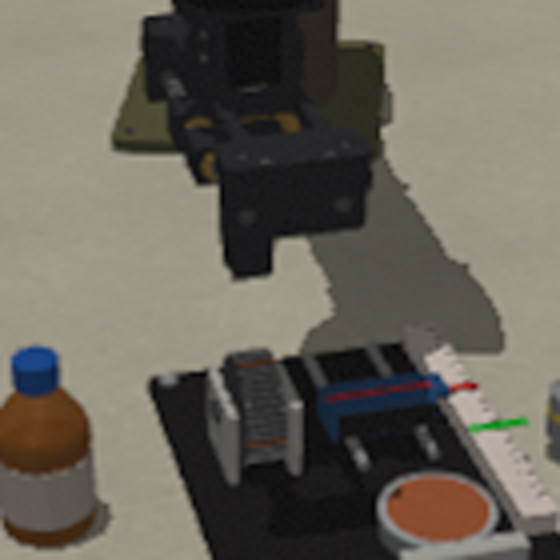

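```bash
python3 - <<'E'
from h import *
P=[[.484,.0366,.09],[.484,.0366,.075],[.497,.040,.075]]
print(((proj("scene",P)-[225,100])*4).round(0).tolist(),((proj("top",P)-[200,190])*4).round(0).tolist())
s=r.get_state();print(s["tool_pos"],s["clock"])
E
```

```text
[[247.0, 320.0], [247.0, 344.0], [251.0, 357.0]] [[291.0, 331.0], [291.0, 331.0], [285.0, 307.0]]
[0.48447692 0.0366085  0.0908317 ] 3.0
```

View pics/top1.png

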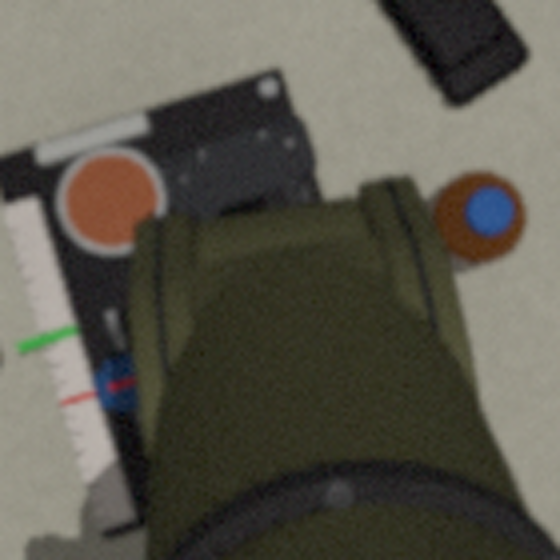

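```bash
python3 - <<'E'
from h import *
im,d=eyes.snapshot("scene")
for u,v in((235,268),(250,268),(265,268),(250,250),(235,245),(300,200),(230,220),(360,220),(250,160),(270,235),(330,235),(250,280),(250,300)):
    uv=(u/4+225,v/4+100);o,k=ray("scene",uv);z=d[int(round(uv[1])),int(round(uv[0]))];print((u,v),((o+k*z)*1000).round(0))
E
```

```text
(235, 268) [502.  32. 132.]
(250, 268) [499.  40. 131.]
(265, 268) [494.  47. 128.]
(250, 250) [500.  40. 142.]
(235, 245) [500.  32. 145.]
(300, 200) [563.  68. 205.]
(230, 220) [575.  37. 199.]
(360, 220) [554.  95. 191.]
(250, 160) [575.  46. 230.]
(270, 235) [570.  55. 190.]
(330, 235) [224.  72.   1.]
(250, 280) [288.  21.  -1.]
(250, 300) [312.  24.  -1.]
```

```bash
python3 -m pendant '[{"claw":0,"dx":0,"dy":0,"dz":-6,"twist":0},{"claw":0,"dx":0,"dy":0,"dz":-6,"twist":0},{"claw":0,"dx":0,"dy":0,"dz":-6,"twist":0}]'
cat >> h.py <<'E'
def tip():
    im,d=eyes.snapshot("scene");c=eyes.camera_info("scene")
    vv,uu=np.mgrid[120:215,255:320];p=np.stack([uu.ravel(),vv.ravel()],1).astype(float)
    q=cv2.undistortPoints(p[:,None],np.array(c["K"],float),np.array(c["D"],float))[:,0];T=np.array(c["world_to_cam"],float)
    z=d[vv.ravel(),uu.ravel()];X=np.c_[q*z[:,None],z];W=((X-T[:3,3])@T[:3,:3])*1000
    return im,p,W[:,:3]
E
python3 - <<'E'
from h import *
im,p,W=tip();t=np.load("pose.npz")["t"]
m=(abs(W[:,0]-500)<14)&(abs(W[:,1]-40)<14)
for v in np.unique(p[m,1]):
    k=m&(p[:,1]==v);print(int(v),k.sum(),W[k].mean(0).round(0))
E
```

```text
clock: 3.35
tool_pos: [0.4835, 0.0363, 0.0837]
eef_rot: [0.574, 0.819, 0.0, 0.0]
contact_force: [0.1, -0.9, -0.3]
opening: 0.007
finger_force: 0.0
120 16 [495.  39. 232.]
121 15 [494.  40. 230.]
122 15 [494.  40. 228.]
123 15 [494.  40. 226.]
124 14 [494.  40. 224.]
125 15 [496.  40. 222.]
126 14 [502.  40. 223.]
127 14 [505.  40. 222.]
128 14 [506.  40. 221.]
129 13 [507.  41. 219.]
130 13 [506.  41. 217.]
131 12 [506.  42. 214.]
132 9 [499.  41. 209.]
133 9 [491.  44. 204.]
134 10 [497.  43. 204.]
135 10 [500.  44. 203.]
136 9 [505.  45. 204.]
163 1 [497.  49. 140.]
164 9 [498.  41. 138.]
165 10 [498.  40. 135.]
166 10 [499.  40. 133.]
167 10 [497.  40. 130.]
168 10 [498.  40. 128.]
169 10 [498.  40. 125.]
170 10 [498.  40. 123.]
171 9 [498.  39. 121.]
172 5 [495.  34. 117.]
188 9 [490.  40.  74.]
189 12 [494.  39.  74.]
190 12 [498.  40.  74.]
191 13 [501.  41.  73.]
192 12 [504.  42.  73.]
193 12 [505.  40.  71.]
194 12 [507.  40.  70.]
195 11 [510.  42.  69.]
196 6 [504.  37.  62.]
197 7 [504.  36.  60.]
198 5 [505.  31.  57.]
199 5 [506.  31.  56.]
200 2 [500.  31.  49.]
201 2 [509.  34.  53.]
202 2 [509.  34.  50.]
203 1 [510.  35.  48.]
204 1 [511.  35.  46.]
205 1 [512.  36.  44.]
206 1 [512.  35.  42.]
207 1 [512.  35.  39.]
208 1 [512.  35.  36.]
209 1 [511.  35.  33.]
210 2 [513.  31.  31.]
211 1 [512.  35.  28.]
212 1 [513.  36.  26.]
213 1 [511.  35.  22.]
214 1 [511.  35.  19.]
```

The camera puts the fingertip at about z 120 mm while the reported TCP is 84 mm. I'll trust neither and descend in small steps, watching the force.

```bash
python3 -m pendant '[{"claw":0,"dx":0,"dy":0,"dz":-3,"twist":0},{"claw":0,"dx":0,"dy":0,"dz":-6,"twist":0},{"claw":0,"dx":0,"dy":0,"dz":-6,"twist":0}]'
python3 -m pendant '[{"claw":0,"dx":0,"dy":0,"dz":-1,"twist":0},{"claw":0,"dx":0,"dy":0,"dz":-2,"twist":0},{"claw":0,"dx":0,"dy":0,"dz":-3,"twist":0}]'
python3 - <<'E'
from h import *
im,p,W=tip();m=(abs(W[:,0]-500)<14)&(abs(W[:,1]-40)<14)&(W[:,2]>76)&(W[:,2]<150);print(W[m][:,2].min(),W[m][np.argsort(W[m][:,2])[:8]].round(0).tolist())
E
```

```text
clock: 3.7
tool_pos: [0.4832, 0.0363, 0.0772]
eef_rot: [0.574, 0.819, -0.0, -0.0]
contact_force: [-0.2, -0.3, 0.3]
opening: 0.003
finger_force: 0.0
clock: 4.0
tool_pos: [0.4835, 0.0363, 0.0746]
eef_rot: [0.574, 0.819, 0.0, 0.0]
contact_force: [1.1, 0.6, 1.2]
opening: 0.006
finger_force: 0.0
76.11982697877339 [[505.0, 39.0, 76.0], [494.0, 36.0, 106.0], [496.0, 30.0, 107.0], [497.0, 34.0, 108.0], [498.0, 32.0, 108.0], [493.0, 44.0, 108.0], [493.0, 47.0, 109.0], [491.0, 48.0, 110.0]]
```

```bash
for i in 1; do python3 -m pendant '[{"claw":0,"dx":0,"dy":0,"dz":-1,"twist":0},{"claw":0,"dx":0,"dy":0,"dz":-2,"twist":0},{"claw":0,"dx":0,"dy":0,"dz":-2,"twist":0}]'; python3 -m pendant '[{"claw":0,"dx":0,"dy":0,"dz":-1,"twist":0},{"claw":0,"dx":0,"dy":0,"dz":-2,"twist":0},{"claw":0,"dx":0,"dy":0,"dz":-2,"twist":0}]'; done
python3 - <<'E'
from h import *
im,p,W=tip();cv2.imwrite("pics/s2.png",cv2.resize(im[110:230,240:360],None,fx=4.5,fy=4.5,interpolation=cv2.INTER_CUBIC))
E
```

```text
clock: 4.35
tool_pos: [0.4834, 0.0363, 0.0725]
eef_rot: [0.574, 0.819, -0.0, -0.0]
contact_force: [-0.4, 0.0, -0.4]
opening: 0.007
finger_force: 0.0
clock: 4.65
tool_pos: [0.4834, 0.0363, 0.0705]
eef_rot: [0.574, 0.819, -0.0, -0.0]
contact_force: [-0.3, -0.1, -0.7]
opening: 0.008
finger_force: 0.0
```

View pics/s2.png

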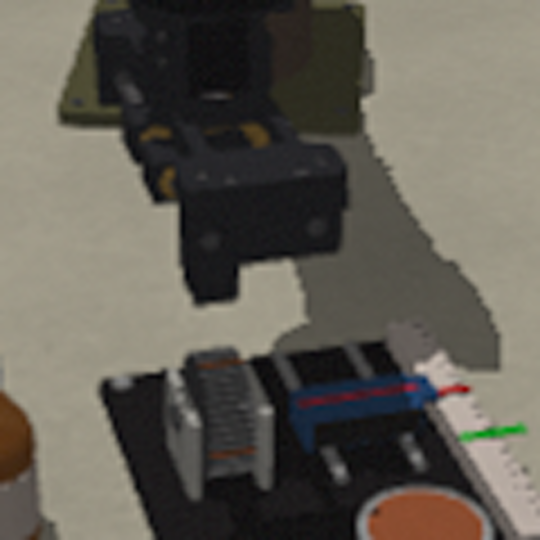

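The picture shows the fingertip at crop (215,300), clearly above the wheel top at (212,350). So the reported z is about 33 mm too low, and I'll keep descending by camera and force.

```bash
python3 -m pendant '[{"claw":0,"dx":0,"dy":0,"dz":-3,"twist":0},{"claw":0,"dx":0,"dy":0,"dz":-6,"twist":0},{"claw":0,"dx":0,"dy":0,"dz":-9,"twist":0},{"claw":0,"dx":0,"dy":0,"dz":-12,"twist":0},{"claw":0,"dx":0,"dy":0,"dz":-15,"twist":0},{"claw":0,"dx":0,"dy":0,"dz":-18,"twist":0},{"claw":0,"dx":0,"dy":0,"dz":-18,"twist":0}]'
python3 - <<'E'
from h import *
im,p,W=tip();m=(abs(W[:,0]-500)<14)&(abs(W[:,1]-40)<14)&(W[:,2]<135)
for v in range(172,196):
    k=m&(p[:,1]==v)
    if k.sum():print(v,k.sum(),W[k].mean(0).round(0))
E
```

```text
clock: 5.4
tool_pos: [0.4832, 0.0363, 0.0522]
eef_rot: [0.574, 0.819, -0.0, -0.0]
contact_force: [1.1, 0.5, -0.1]
opening: 0.003
finger_force: 0.0
178 4 [496.  46. 103.]
179 10 [498.  40. 102.]
180 10 [498.  40.  99.]
181 10 [497.  40.  96.]
182 10 [497.  40.  93.]
183 10 [497.  40.  91.]
184 9 [498.  39.  89.]
185 4 [495.  33.  85.]
188 10 [489.  39.  73.]
189 11 [494.  40.  74.]
190 12 [498.  40.  74.]
191 13 [501.  41.  73.]
192 13 [503.  41.  72.]
193 11 [507.  41.  72.]
194 12 [507.  40.  70.]
195 12 [508.  40.  68.]
```

```bash
python3 -m pendant '[{"claw":0,"dx":4,"dy":1,"dz":-3,"twist":0},{"claw":0,"dx":4,"dy":1,"dz":-6,"twist":0},{"claw":0,"dx":4,"dy":1,"dz":-6,"twist":0}]'
for i in 1 2; do python3 -m pendant '[{"claw":0,"dx":0,"dy":0,"dz":-1,"twist":0},{"claw":0,"dx":0,"dy":0,"dz":-1,"twist":0}]'; done
```

```text
clock: 5.75
tool_pos: [0.4875, 0.0374, 0.0463]
eef_rot: [0.574, 0.819, -0.0, -0.0]
contact_force: [-0.7, -0.4, -0.2]
opening: 0.003
finger_force: 0.0
clock: 5.95
tool_pos: [0.4874, 0.0373, 0.0456]
eef_rot: [0.574, 0.819, -0.0, -0.0]
contact_force: [-0.2, 0.7, 0.6]
opening: 0.006
finger_force: 0.0
clock: 6.15
tool_pos: [0.4874, 0.0373, 0.0446]
eef_rot: [0.574, 0.819, 0.0, 0.0]
contact_force: [-0.2, 0.7, -0.5]
opening: 0.001
finger_force: 0.0
```

```bash
python3 -m pendant '[{"claw":0,"dx":0,"dy":0,"dz":-1,"twist":0},{"claw":0,"dx":0,"dy":0,"dz":-1,"twist":0}]'|grep -E "tool|contact"
python3 -m pendant '[{"claw":0,"dx":0,"dy":0,"dz":-1,"twist":0},{"claw":0,"dx":0,"dy":0,"dz":-1,"twist":0}]'|grep -E "tool|contact"
```

```text
tool_pos: [0.4874, 0.0373, 0.0436]
contact_force: [-0.4, 0.2, -0.1]
tool_pos: [0.4876, 0.0373, 0.0431]
contact_force: [-0.4, -0.5, 6.0]
```

```bash
python3 -m pendant '[{"claw":0,"dx":0,"dy":0,"dz":-1,"twist":0},{"claw":0,"dx":0,"dy":0,"dz":-1,"twist":0}]'|grep -E "tool|contact"
```

```text
tool_pos: [0.4876, 0.0373, 0.0429]
contact_force: [-3.0, -0.5, 15.4]
```

```bash
python3 -m pendant '[{"claw":0,"dx":0,"dy":0,"dz":0.5,"twist":0},{"claw":0,"dx":1.9,"dy":0.7,"dz":0.5,"twist":0},{"claw":0,"dx":3.8,"dy":1.4,"dz":0.5,"twist":0},{"claw":0,"dx":5.6,"dy":2.0,"dz":0.5,"twist":0},{"claw":0,"dx":7.5,"dy":2.7,"dz":0.5,"twist":0},{"claw":0,"dx":9.4,"dy":3.4,"dz":0.5,"twist":0}]'|grep -E "tool|contact|clock"
cat >> h.py <<'E'
z_=np.load("pose.npz");th=float(z_["th"]);t0=z_["t"];R2=np.array([[np.cos(th),-np.sin(th)],[np.sin(th),np.cos(th)]])
def hol(c,uv,z):return R2.T@(at_z(c,uv,z)[:2]*1000-t0)
def gap():
    """pointer/mark in holder x from both cameras; boxes follow where the pointer can be"""
    out={}
    for c in("top","scene"):
        im=eyes.snapshot(c)[0].astype(int);res={}
        for nm,ch,oth,z,thr,yr in(("mark",1,(0,2),.027,10,(115,145)),("ptr",2,(0,1),.028,25,(115,134))):
            w=np.clip(im[...,ch]-np.maximum(im[...,oth[0]],im[...,oth[1]])-thr,0,None)
            h=[[x,y] for x in(-20,45) for y in yr]
            q=proj(c,[[*((R2@np.array(a)+t0)/1000),z] for a in h]);b0=np.floor(q.min(0)-3).astype(int);b1=np.ceil(q.max(0)+3).astype(int)
            vv,uu=np.nonzero(w[b0[1]:b1[1],b0[0]:b1[0]]);vv+=b0[1];uu+=b0[0]
            H=np.array([hol(c,(u,v),z) for u,v in zip(uu,vv)]).reshape(-1,2);ww=w[vv,uu]
            k=(H[:,1]>yr[0])&(H[:,1]<yr[1])&(H[:,0]>-22)&(H[:,0]<45)
            res[nm]=np.average(H[k],axis=0,weights=ww[k]) if k.sum()>1 else np.array([np.nan]*2);res[nm+"n"]=int(k.sum())
        out[c]=res;print(c,"mark",res["mark"].round(1),res["markn"],"ptr",res["ptr"].round(1),res["ptrn"],"gap",(res["mark"]-res["ptr"])[0].round(2))
E
python3 -c "
from h import *
gap()"
```

```text
clock: 7.35
tool_pos: [0.4968, 0.0406, 0.0432]
contact_force: [-2.8, -0.3, 11.3]
top mark [ 26.9 131.6] 49 ptr [ -6.6 126.5] 16 gap 33.52
scene mark [ 27.8 131.8] 32 ptr [ -7.3 127. ] 16 gap 35.11
```

```bash
python3 -m pendant '[{"claw":0,"dx":1.9,"dy":0.7,"dz":0,"twist":0},{"claw":0,"dx":3.8,"dy":1.4,"dz":0,"twist":0},{"claw":0,"dx":5.6,"dy":2.0,"dz":0,"twist":0},{"claw":0,"dx":7.5,"dy":2.7,"dz":0,"twist":0},{"claw":0,"dx":9.4,"dy":3.4,"dz":0,"twist":0},{"claw":0,"dx":11.3,"dy":4.1,"dz":0,"twist":0},{"claw":0,"dx":13.2,"dy":4.8,"dz":0,"twist":0}]'|grep -E "tool|contact|clock"
python3 -c "
from h import *
gap()"
```

```text
clock: 8.15
tool_pos: [0.5101, 0.0453, 0.0428]
contact_force: [-1.0, -0.4, 5.5]
top mark [ 26.9 131.6] 51 ptr [ -1.  126.8] 16 gap 27.85
scene mark [ 27.8 131.7] 32 ptr [ -1.3 127.3] 14 gap 29.08
```

```bash
python3 -m pendant '[{"claw":0,"dx":0,"dy":0,"dz":8,"twist":0},{"claw":0,"dx":-12,"dy":-4.3,"dz":8,"twist":0},{"claw":0,"dx":-23.5,"dy":-8.5,"dz":8,"twist":0},{"claw":0,"dx":-23.5,"dy":-8.5,"dz":3,"twist":0},{"claw":0,"dx":-23.5,"dy":-8.5,"dz":1,"twist":0},{"claw":0,"dx":-23.5,"dy":-8.5,"dz":0.2,"twist":0},{"claw":0,"dx":-23.5,"dy":-8.5,"dz":-0.1,"twist":0},{"claw":0,"dx":-23.5,"dy":-8.5,"dz":-0.1,"twist":0}]'|grep -E "tool|contact|clock"
```

```text
clock: 9.05
tool_pos: [0.487, 0.0371, 0.0429]
contact_force: [-3.1, -0.5, 13.2]
```

```bash
python3 -m pendant '[{"claw":0,"dx":2.8,"dy":1.0,"dz":0.3,"twist":0},{"claw":0,"dx":5.6,"dy":2.0,"dz":0.2,"twist":0},{"claw":0,"dx":8.5,"dy":3.1,"dz":0.2,"twist":0},{"claw":0,"dx":11.3,"dy":4.1,"dz":0.1,"twist":0},{"claw":0,"dx":14.1,"dy":5.1,"dz":0.1,"twist":0},{"claw":0,"dx":17.0,"dy":6.2,"dz":0,"twist":0},{"claw":0,"dx":19.8,"dy":7.2,"dz":-0.1,"twist":0},{"claw":0,"dx":22.6,"dy":8.2,"dz":-0.1,"twist":0}]'|grep -E "tool|contact|clock"
python3 -c "
from h import *
gap()"
```

```text
clock: 9.85
tool_pos: [0.5106, 0.0456, 0.0427]
contact_force: [-0.9, -0.6, 6.3]
top mark [ 26.9 131.7] 50 ptr [  9.5 126.4] 17 gap 17.38
scene mark [ 27.8 131.8] 32 ptr [  8.9 127.3] 15 gap 18.96
```

```bash
python3 -m pendant '[{"claw":0,"dx":0,"dy":0,"dz":8,"twist":0},{"claw":0,"dx":-12,"dy":-4.3,"dz":8,"twist":0},{"claw":0,"dx":-23.5,"dy":-8.5,"dz":8,"twist":0},{"claw":0,"dx":-23.5,"dy":-8.5,"dz":3,"twist":0},{"claw":0,"dx":-23.5,"dy":-8.5,"dz":1,"twist":0},{"claw":0,"dx":-23.5,"dy":-8.5,"dz":0.3,"twist":0},{"claw":0,"dx":-23.5,"dy":-8.5,"dz":0.1,"twist":0},{"claw":0,"dx":-23.5,"dy":-8.5,"dz":0.1,"twist":0}]'|grep -E "tool|contact|clock"

```

```text
clock: 10.75
tool_pos: [0.4863, 0.0369, 0.0428]
contact_force: [-2.0, -1.0, 12.4]
```

```bash
python3 -m pendant '[{"claw":0,"dx":2.8,"dy":1.0,"dz":0.3,"twist":0},{"claw":0,"dx":5.6,"dy":2.0,"dz":0.2,"twist":0},{"claw":0,"dx":8.5,"dy":3.1,"dz":0.2,"twist":0},{"claw":0,"dx":11.3,"dy":4.1,"dz":0.1,"twist":0},{"claw":0,"dx":14.1,"dy":5.1,"dz":0.1,"twist":0},{"claw":0,"dx":17.0,"dy":6.2,"dz":0,"twist":0},{"claw":0,"dx":19.8,"dy":7.2,"dz":-0.1,"twist":0},{"claw":0,"dx":22.6,"dy":8.2,"dz":-0.1,"twist":0}]'|grep -E "tool|contact|clock"
python3 -c "
from h import *
gap()"
```

```text
clock: 11.55
tool_pos: [0.51, 0.0454, 0.0428]
contact_force: [-0.9, -0.2, 7.4]
top mark [ 27.  132.3] 43 ptr [ 19.8 125.9] 15 gap 7.19
scene mark [ 27.7 131.6] 35 ptr [ 19.5 126.8] 15 gap 8.18
```

```bash
python3 -m pendant '[{"claw":0,"dx":0,"dy":0,"dz":8,"twist":0},{"claw":0,"dx":-12,"dy":-4.3,"dz":8,"twist":0},{"claw":0,"dx":-23.5,"dy":-8.5,"dz":8,"twist":0},{"claw":0,"dx":-23.5,"dy":-8.5,"dz":3,"twist":0},{"claw":0,"dx":-23.5,"dy":-8.5,"dz":1,"twist":0},{"claw":0,"dx":-23.5,"dy":-8.5,"dz":0.3,"twist":0},{"claw":0,"dx":-23.5,"dy":-8.5,"dz":0.1,"twist":0},{"claw":0,"dx":-23.5,"dy":-8.5,"dz":0.1,"twist":0}]'|grep -E "tool|contact|clock"

```

```text
clock: 12.45
tool_pos: [0.4854, 0.0367, 0.0427]
contact_force: [-2.8, -0.7, 11.6]
```

```bash
python3 -m pendant '[{"claw":0,"dx":2.4,"dy":0.9,"dz":0.3,"twist":0},{"claw":0,"dx":4.7,"dy":1.7,"dz":0.3,"twist":0},{"claw":0,"dx":7.0,"dy":2.5,"dz":0.2,"twist":0},{"claw":0,"dx":9.4,"dy":3.4,"dz":0.2,"twist":0},{"claw":0,"dx":11.8,"dy":4.3,"dz":0.1,"twist":0},{"claw":0,"dx":14.1,"dy":5.1,"dz":0.1,"twist":0},{"claw":0,"dx":14.1,"dy":5.1,"dz":0.1,"twist":0}]'|grep -E "tool|contact|clock"
python3 -c "
from h import *
gap()"
```

```text
clock: 13.15
tool_pos: [0.5009, 0.0422, 0.0431]
contact_force: [-1.3, -0.4, 13.1]
top mark [ 26.9 141.5] 16 ptr [ 26.9 125.2] 11 gap 0.01
scene mark [ 28.6 138.1] 20 ptr [ 25.7 127.2] 14 gap 2.94
```

```bash
python3 -m pendant '[{"claw":0,"dx":1.0,"dy":0.4,"dz":0,"twist":0},{"claw":0,"dx":1.9,"dy":0.7,"dz":0,"twist":0},{"claw":0,"dx":1.9,"dy":0.7,"dz":0,"twist":0},{"claw":0,"dx":1.9,"dy":0.7,"dz":3,"twist":0},{"claw":0,"dx":1.9,"dy":0.7,"dz":30,"twist":0},{"claw":0,"dx":1.9,"dy":0.7,"dz":70,"twist":0},{"claw":0,"dx":1.9,"dy":0.7,"dz":110,"twist":0},{"claw":0,"dx":1.9,"dy":0.7,"dz":150,"twist":0}]'
python3 -m pendant '[{"claw":0,"dx":-40,"dy":30,"dz":0,"twist":0},{"claw":0,"dx":-70,"dy":70,"dz":0,"twist":0},{"claw":0,"dx":-100,"dy":110,"dz":0,"twist":0},{"claw":0,"dx":-120,"dy":150,"dz":0,"twist":0},{"claw":0,"dx":-140,"dy":190,"dz":0,"twist":0},{"claw":0,"dx":-160,"dy":230,"dz":0,"twist":0},{"claw":0,"dx":-180,"dy":270,"dz":0,"twist":0},{"claw":0,"dx":-180,"dy":270,"dz":0,"twist":0}]'|grep -E "tool|contact|clock"
python3 - <<'E'
from h import *
gap()
a=cv2.resize(eyes.snapshot("top")[0][225:300,190:265],(390,390),interpolation=cv2.INTER_CUBIC);b=cv2.resize(eyes.snapshot("scene")[0][180:240,310:370],(390,390),interpolation=cv2.INTER_CUBIC)
cv2.imwrite("pics/end.png",np.hstack([a,b]))
# jaw line on the blue top: holder x from red line on the jaw
for c,box in(("top",(200,240,262,300)),("scene",(300,180,360,215))):
    im=eyes.snapshot(c)[0];g,rd,_=masks(im);print(c,blobs(rd,box),[hol(c,x[1],.046).round(1) for x in blobs(rd,box)])
E
```

```text
clock: 14.05
tool_pos: [0.5013, 0.0426, 0.1936]
eef_rot: [0.573, 0.819, 0.0, -0.0]
contact_force: [1.3, -0.4, -0.1]
opening: 0.006
finger_force: 0.0
clock: 14.85
tool_pos: [0.3176, 0.32, 0.1921]
contact_force: [0.3, -0.3, -0.1]
top mark [ 26.8 141.4] 14 ptr [ 27.7 125.4] 11 gap -0.89
scene mark [ 28.5 140. ] 16 ptr [ 26.5 127. ] 13 gap 1.99
top [([223, 262, 26, 9, 39], [235.6, 266.0])] [array([26.5, 74.5])]
scene [([311, 205, 27, 5, 27], [324.0, 206.9]), ([343, 205, 7, 2, 7], [346.0, 205.4])] [array([42.9, 68.5]), array([ 49.8, 115.7])]
```

View pics/end.png

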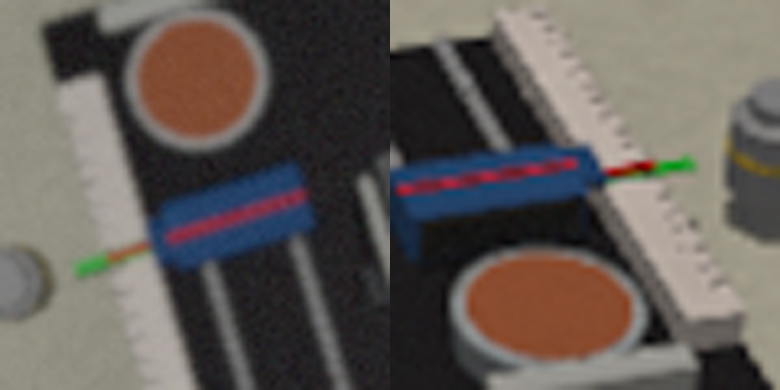

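The picture shows the red pointer lying on the green band in both views, at about (125,255) left and (640,168) right. Averaged over both cameras, the error is under 1 mm. The hand is clear, so I'm handing in.

```bash
python3 -c "
from plant import r
print(r.finish_job())"
```

```text
the job is handed in; nothing more can be done
None
```

I rolled the wheel forward in four strokes, pressing about 5–15 N by the readings taken, until the pointer stood on the green mark (about 1 mm off at most, averaged over both cameras). The hand is clear and the job is handed in; no verdict came back.

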